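# Set the aperture ring and roll the vial into view at the imaging station

## Task

Get the vial imaging station ready: turn the lens's slim aperture ring by its small pin until the pin points straight up at the long index line, touching none of the fixed lens rings beside it. With the upright push paddle, and without the gripper touching the vial, gently roll the vial along its track until it rests in the dip between the two rubber rollers in front of the lens. Stand the paddle back upright on the bench and leave the bottles beside the station where they are.

Things in the scene. Friction and masses are not known exactly. Their poses are not given: they have to be found in the camera images.
- station: Fixed imaging station: grey metal base plate 90 (x) x 285 (y) x 10 mm; origin on its underside, mid-width, 150 mm from its -y end. At its +y end a black camera box (46 mm square, y 90 to 130 mm, top z 67 mm) with a lens pointing to -y (front at y 27 mm); at its -y part a level track along y. The track's grey side cheeks stand at x = +-32.5 to +-38.5 mm, tops at z 48 mm.
- deck_end (a point): Loading end of the track, at the foot of its 4 mm high end lip (4 mm thick), middle of the white deck's top: station x 0, y -142, z 33 mm. Axes as the station's. From here the level deck, 65 mm wide, runs 122 mm along +y to the first roller.
- seat (a point): Centre of the vial's 30 mm body when it lies in the dip between the two fixed rubber rollers (12 mm diameter, along x, at station y -20 and +4 mm, tops level with the deck): station x 0, y -8, z 44 mm, which is 3.8 mm lower than on the deck. Axes as the station's. Once past the first roller's top the vial drops in by itself.
- lens_fixed: Fixed black lens rings on both sides of the aperture ring, not to be touched: radius 24.5 mm (front rim 27 mm, 21 mm away along y). Origin on the lens axis amid the aperture ring (station x 0, y 55.5, z 44 mm), axes as the station's, y along the lens. White index line on top. A lock screw on each, 17 mm along y from the aperture ring, low on the +x side, reaches 31 mm from the axis.
- aperture_ring (a joint): Angle (rad) of the bare-metal knurled aperture ring about the lens axis (station y), -1.0 to 1.0. 0: pin straight up at the index line; negative: pin leans to the station's -x side (to the robot). Ring 9.4 mm wide, radius 26 mm; steel pin 5 mm thick. Friction about 0.04 N m (1 N at the pin), no spring, stays where left. Starts between -0.85 and -0.4.
- pin_tip (a point): Outer end of the aperture ring's radial pin, on the pin's axis, 40 mm from the lens axis.
- vial: Amber glass vial with aluminium cap, about 35 g, lying across the track, free to roll (rolls on some 20 mm when the push stops). Glass body 30 mm in diameter, 40 mm long; 58 mm with the cap (20 mm in diameter). Origin on its axis, amid the 58 mm. Its x axis runs to the cap, along the station's x; y and z turn as it rolls. Starts on the deck 50 to 82 mm from the seat.
- paddle: Loose push paddle, about 60 g, standing by itself. Origin at the bench under the blade; its y axis points out of the flat pushing face, which lies at y +3 mm. White blade 50 wide (x) x 6 thick (y), up to z 50 mm; steel foot plate 4 mm high, y -19 to +3 mm. Above it a grey grip 24 wide (x) x 12 thick (y), z 46 to 92 mm: hold it from above across its thickness.
- buffer: Bystander: white bottle with a blue cap, 60 mm in diameter, 125 mm high, beyond the camera end of the station; origin at the centre of its underside.
- dye: Bystander: white bottle with a black cap, 40 mm in diameter, 85 mm high, near the loading end of the track; origin at the centre of its underside.
Things that resemble listed ones, but are neither listed nor needed, are in the scene too. What is shaped like the paddle but pink is not meant.

How it is judged:
On the way:
1. the lifted paddle is close behind the vial as it rolls along the deck (horizontal distance between paddle and vial below 0.05 m and height (world z) of paddle above 0.03 m and distance of vial from where it was at the start of the episode above 0.008 m and y of vial in the frame of seat below -0.005 m), for 0.1 s.
At the end, for the whole second after the job is handed in: Pin within 0.09 rad of straight up; vial at rest in the dip between the rollers (centre within 4 mm of the seat along the track, 8 mm across it, 3 mm in height; square to the track within 0.12 rad); paddle upright (within 0.1 rad) and still on the bench itself (value of joint aperture_ring between -0.09 and 0.09 rad and y of vial in the frame of seat between -0.004 and 0.004 m and x of vial in the frame of seat between -0.008 and 0.008 m and z of vial in the frame of seat between -0.003 and 0.003 m and angle between the x axis of vial and the x axis of station, either way round below 0.12 rad and linear speed of each of vial, paddle below 0.01 m/s and angle between paddle's own z axis and vertical below 0.1 rad and height (world z) of paddle between -0.006 and 0.006 m); the robot touches nothing.
It fails at once if a fixed lens ring is touched (more than 0.5 N) (contact force between anything else and lens_fixed above 0.5 N).
It fails at once if the gripper or arm touches the vial (contact force between any of the fingers, the arm and vial above 0.2 N).
It fails at once if the vial is sent rolling faster than 0.3 m/s (linear speed of vial above 0.3 m/s).
It fails at once if a bystander bottle is moved by more than 20 mm (distance of any of buffer, dye from where it was at the start of the episode above 0.02 m).
It also fails if it takes over 51 s, if anything falls off the work surface, if the arm or the gripper's body presses on something with over 40 N, if the wrist force passes 120 N, or if a joint passes its speed limit or range.

## Robot

A 6-joint arm with a two-finger parallel gripper is mounted at the origin on the work surface; the furniture and walls round the work are solid. World frame = base frame: x ahead of the robot, y to its left, z up, the work surface at z = 0. Lengths are in m, angles in rad, forces in N, time in s.
With the tool pointing down it reaches from about 0.225 to 0.875 m from the base axis. Payload 3.4 kg.
Tool frame: the origin (TCP) lies at the very end of the fingers, on their centre line; the grasp point (between the pads) lies 19 mm behind it; z points along the fingers, y is the line along which they close (so a half turn about z gives the same grasp; the last joint's range is limited). The gripper opens to 85 mm and grips with 20 to 120 N. Pads are 22 mm wide; open, the fingers measure 114 mm over their backs; the gripper's body (76 mm by 85 mm) begins 54 mm behind the grasp point. The pads swing forward as they close: fully open they stand 13 mm farther back than shut.
Start: joints at [1.066, 0.276, 1.505, -0, 1.361, -0.121], TCP at [0.215, 0.533, 0.231] pointing down, gripper open.
Joint ranges: [-2.89, 2.89], [-0.75, 2.08], [0.22, 2.7], [-1.18, 4.32], [0.11, 2.71], [-2.7, 2.7]. Speed limits (rad/s): [2.57, 2.57, 3.14, 3.14, 3.14, 3.14].

## Interface

Orientations are given as a unit quaternion [w, x, y, z].
In Python, from rig import manip, eyes gives the robot as it stands.
- The arm moves only by the tool servo_tool, never from a script. Its argument "series" is text: rows parted by semicolons, each of 7 numbers parted by spaces: the shift along the tool's x, y, z in m, then the turn, a rotation vector about the tool's x, y, z in degrees, then the closure, from 0 (fully open) to 1 (shut). In form: dx dy dz ax ay az fingers; .... A call has 1 to 5 rows; each row is the pose to reach, as a shift and turn from the pose commanded when the call began, along the tool's axes at that moment; what a row does not reach only later rows make up. A row lasts 1/10 s, in which the tool goes at most 50 mm and 8.59 degrees, less where a joint would pass 70% of its speed; a pose out of reach is approached as far as the arm can. A call with a gripper value outside its range is refused whole. The fingers move at their own pace and stop on an object; "squeeze" is the grip in N (left out, the last holds). Time passes only in rows, so rows that repeat a pose let the fingers close. It gives the time, the measured TCP pose, the force, the opening and the grip force at its end, in the units of the state.
- manip.get_state(): the state, without advancing time (a new reading comes with each control period).
- eyes.get_image(name): name is "scene" or "side" or "wrist"; returns the picture (384x512x3 uint8, red, green, blue); there is no depth.
- eyes.camera_info(name): a dict with "fx", "fy", "cx", "cy" (pixels), "eye" and "orientation" of the camera in the world. Camera axes: x right, y down, z forward; pixel columns grow to the right and rows downward; lengths in m; the calibration is good to about 2 mm. The wrist camera is an equidistant fisheye: a pixel r from the principal point sees the ray r / f radians off the axis. A picture is of the moment at which its call begins: read the wrist's pose just before it. camera_info takes no time and is no camera call; for the wrist camera it gives the pose at the moment of the call.
- manip.sign_off(): hands the job in; it is judged then, once.
The state is a dict: "clock": time; "qpos": joint angles; "qd": joint speeds; "effort": joint torques, N m; "position": TCP position; "ee_rot": TCP orientation; "contact_force": force on the tool from outside, world axes, zero at the start; "moment": the same for the moment, N m; "width": finger opening in m; "gripper_force": force on a finger pad.
Only numpy, scipy, OpenCV 4.12 (cv2) and the standard library are available. Lean on these libraries where they do the work, as an engineer would, in place of code of your own. Each camera call takes 0.05 s, during which the arm holds its last target. There are 200 camera calls.

## Working session

There is one attempt and no reset: what is moved stays moved. The work goes in short steps, Python scripts to look and compute and a tool call to move; the robot and the scene stay as the last step left them, time stands still between calls to the robot, and variables do not carry over. Pictures are saved under pics/ and viewed, at most 11 in all, crops included, and the job is handed in when it is done.

Besides the shell and the picture viewer there is one more tool, called after "Request:" as name(argument=value, ...) on one line, values as JSON. servo_tool: Moves the arm, as the interface text tells. Its arguments: {"type":"object","properties":{"series":{"type":"string"},"squeeze":{"type":"number"}},"required":["series"]}

```bash
mkdir -p pics; ls
python3 - <<'E'
from rig import manip, eyes
import cv2,numpy as np
s=manip.get_state(); print(s)
ims=[]
for n in ["scene","side","wrist"]:
    print(n,eyes.camera_info(n))
    im=eyes.get_image(n); cv2.imwrite(f"pics/{n}0.png",im[:,:,::-1])
E
```

```text
pics
{'clock': 0.0, 'qpos': array([ 1.06598101e+00,  2.76568889e-01,  1.50613501e+00, -7.23969757e-06,
        1.36068967e+00, -1.21024991e-01]), 'qd': array([-0.0008    , -0.00166749,  0.0017707 ,  0.00216397, -0.00245023,
        0.00058791]), 'effort': array([-1.56273627e-04, -4.16792500e+01, -2.45808792e+01, -1.09034270e-04,
        1.13103987e-02,  1.38629571e-05]), 'position': array([0.21506486, 0.53269543, 0.23045385]), 'ee_rot': array([-2.73826841e-04,  1.90718790e-01,  9.81644300e-01, -8.57817306e-04]), 'contact_force': array([ 0.01072006, -0.35221905, -0.02494486]), 'moment': array([0.0154017 , 0.0309289 , 0.02069256]), 'gripper_force': 0.0, 'width': 0.08546207715324615}
scene {'fx': 412.55273207047, 'fy': 412.55273207047, 'cx': 256.52728362287496, 'cy': 193.51541248889075, 'eye': array([ 0.02769513, -0.1555242 ,  0.83594298]), 'orientation': array([-0.29560273,  0.86580367, -0.37968825,  0.13725838])}
side {'fx': 388.1386364831707, 'fy': 388.1386364831707, 'cx': 250.7182449982374, 'cy': 194.29683336517107, 'eye': array([0.231518  , 1.05908194, 0.65206659]), 'orientation': array([ 0.07503413, -0.11928279,  0.87360701, -0.46578138])}
wrist {'fx': 297.3186396354542, 'fy': 297.3186396354542, 'cx': 260.39305458435234, 'cy': 192.26553643796495, 'eye': array([0.14938522, 0.5590537 , 0.3738126 ]), 'orientation': array([0.11780225, 0.82075668, 0.55349989, 0.07822385])}
```

View pics/scene0.png

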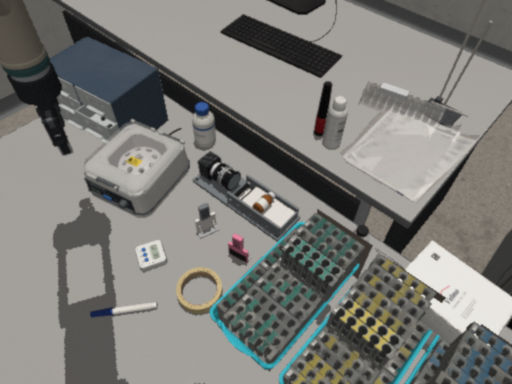

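View pics/side0.png

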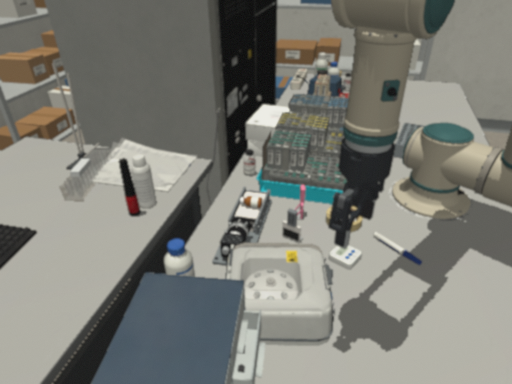

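View pics/wrist0.png

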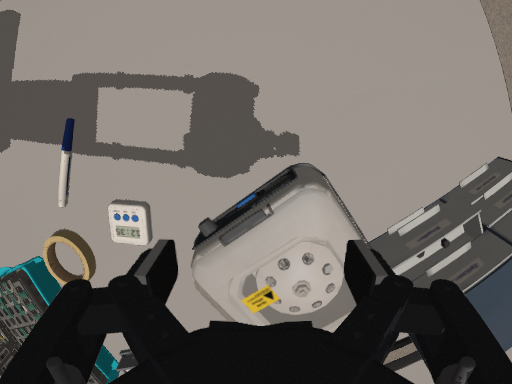

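The scene view shows the station from the camera box (210,165) to the track end (290,225). The vial is at (263,202), the grey paddle at (205,218) and the pink decoy at (238,248). The side view has the paddle at (291,225) and the vial at (252,202). The wrist view doesn't show the station yet.

```bash
cat > h.py <<'E'
from rig import manip, eyes
import cv2, numpy as np
from scipy.spatial.transform import Rotation as R
def rot(q): return R.from_quat([q[1],q[2],q[3],q[0]])
def rays(ci,px,fish=False):
    px=np.atleast_2d(np.asarray(px,float)); u=(px[:,0]-ci["cx"])/ci["fx"]; v=(px[:,1]-ci["cy"])/ci["fy"]
    if fish:
        r=np.hypot(u,v); k=np.where(r>1e-9,np.sin(r)/np.maximum(r,1e-9),1); d=np.c_[u*k,v*k,np.cos(r)]
    else:
        d=np.c_[u,v,np.ones_like(u)]; d/=np.linalg.norm(d,axis=1)[:,None]
    return rot(ci["orientation"]).apply(d)
def plane(ci,px,z,fish=False):
    d=rays(ci,px,fish); e=ci["eye"]; return e+d*((z-e[2])/d[:,2])[:,None]
def tri(cis,pxs,fish):
    A=np.zeros((3,3));b=np.zeros(3)
    L=[]
    for c,p,f in zip(cis,pxs,fish):
        d=rays(c,p,f)[0];M=np.eye(3)-np.outer(d,d);A+=M;b+=M@c["eye"];L.append((d,c["eye"]))
    x=np.linalg.solve(A,b)
    return x,[np.linalg.norm(np.cross(d,x-e)) for d,e in L]
def proj(ci,X,fish=False):
    c=rot(ci["orientation"]).inv().apply(np.atleast_2d(X)-ci["eye"])
    if fish:
        th=np.arctan2(np.hypot(c[:,0],c[:,1]),c[:,2]);ph=np.arctan2(c[:,1],c[:,0]);u,v=th*np.cos(ph),th*np.sin(ph)
    else: u,v=c[:,0]/c[:,2],c[:,1]/c[:,2]
    return np.c_[u*ci["fx"]+ci["cx"],v*ci["fy"]+ci["cy"]]
E
python3 - <<'E'
from h import *
s,d=eyes.camera_info("scene"),eyes.camera_info("side")
print("vial",tri([s,d],[(263,202),(252,202)],[0,0]))
print("padgrip",tri([s,d],[(204,207),(292,213)],[0,0]))
print("trackend",plane(s,[(297,212),(275,232)],0.04),"cam",plane(s,[(210,165)],0.05))
w=eyes.camera_info("wrist");st=manip.get_state()
r=rot(st["ee_rot"]);print(r.as_matrix().round(3)); print("cam in tool",r.inv().apply(w["eye"]-st["position"]),(r.inv()*rot(w["orientation"])).as_matrix().round(3))
a=cv2.imread("pics/scene0.png")[130:280,150:340]; b=cv2.imread("pics/side0.png")[130:280,190:380]
cv2.imwrite("pics/zoom0.png",np.hstack([cv2.resize(a,(399,315),interpolation=2),cv2.resize(b,(399,315),interpolation=2)]))
E
```

```text
vial (array([0.48255975, 0.22469958, 0.04576872]), [np.float64(0.0002918771567412804), np.float64(0.00029187715674123616)])
padgrip (array([0.35973009, 0.29528211, 0.08213085]), [np.float64(0.0008489090916899997), np.float64(0.0008489090916899433)])
trackend [[0.51907915 0.14874343 0.04      ]
 [0.44107686 0.15031984 0.04      ]] cam [[0.47619877 0.40045275 0.05      ]]
[[-0.927  0.374 -0.001]
 [ 0.374  0.927 -0.001]
 [ 0.    -0.001 -1.   ]]
cam in tool [ 0.07079454 -0.000459   -0.1432593 ] [[-0.001 -0.96  -0.28 ]
 [ 1.    -0.001 -0.001]
 [ 0.    -0.28   0.96 ]]
```

View pics/zoom0.png

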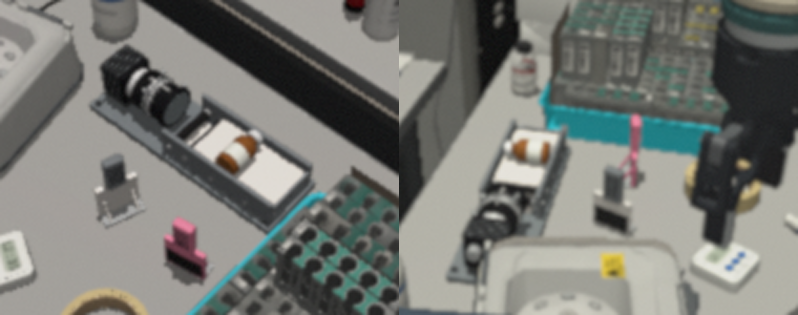

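Request:
servo_tool(series="-0.04 -0.022 0 0 0 -5 1; -0.08 -0.044 0 0 0 -10 1; -0.12 -0.066 0 0 0 -15 1; -0.16 -0.088 0 0 0 -20 1; -0.20 -0.110 0 0 0 -22 1")

```text
clock: 0.65
position: [0.3602, 0.3548, 0.2311]
ee_rot: [-0.0, -0.001, 1.0, -0.0]
contact_force: [0.4, 0.8, -0.3]
width: 0.0121
gripper_force: 0.0
```

Request:
servo_tool(series="-0.03 -0.03 0 0 0 0 1; -0.06 -0.06 0 0 0 0 1; -0.09 -0.09 0.01 0 0 0 1; -0.11 -0.115 0.01 0 0 0 1; -0.11 -0.115 0.01 0 0 0 1")

```text
clock: 1.15
position: [0.472, 0.2382, 0.2206]
ee_rot: [0.0, 0.002, 1.0, -0.001]
contact_force: [-0.6, 1.5, 0.1]
width: -0.0001
gripper_force: 0.0
```

```bash
cat > shot.py <<'E'
import sys,pickle
from h import *
n=sys.argv[1]
st=manip.get_state(); ci=eyes.camera_info("wrist"); im=eyes.get_image("wrist")
cv2.imwrite(f"pics/{n}.png",im[:,:,::-1]); pickle.dump(ci,open(f"pics/{n}.pkl","wb")); print(st["clock"],st["position"],st["ee_rot"],ci["eye"])
E
python3 shot.py w1; python3 -c "
import cv2;a=cv2.imread('pics/w1.png');cv2.imwrite('pics/w1b.png',cv2.resize(a,(800,600),interpolation=2))"
```

```text
1.15 [0.47203309 0.23822528 0.22056673] [ 1.74493133e-04  2.20963325e-03  9.99997080e-01 -9.63164662e-04] [0.40099458 0.23828768 0.36382631]
```

View pics/w1b.png

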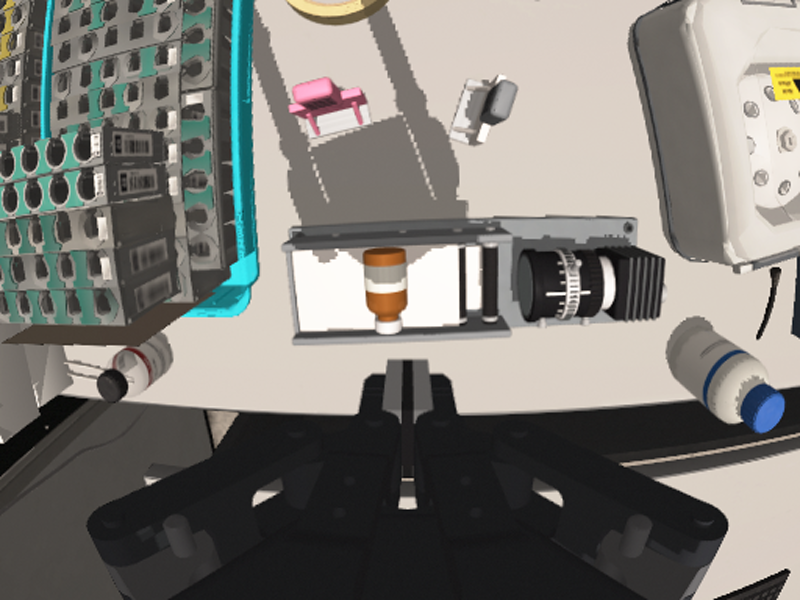

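Request:
servo_tool(series="0 0.02 0 0 0 0 1; 0 0.05 0 0 0 0 1; 0 0.08 0 0 0 0 1; 0 0.08 0 0 0 0 1")

```text
clock: 1.6
position: [0.4685, 0.3254, 0.2211]
ee_rot: [-0.0, -0.002, 1.0, 0.001]
contact_force: [0.4, -0.9, -0.6]
width: -0.0
gripper_force: 0.0
```

```bash
python3 shot.py w2; python3 -c "
import cv2;a=cv2.imread('pics/w2.png');cv2.imwrite('pics/w2b.png',cv2.resize(a,(800,600),interpolation=2))"
```

```text
1.6 [0.46850506 0.32541893 0.22114462] [-1.82017444e-04 -2.16166493e-03  9.99996720e-01  1.36188765e-03] [0.39758171 0.32420102 0.36445025]
```

View pics/w2b.png

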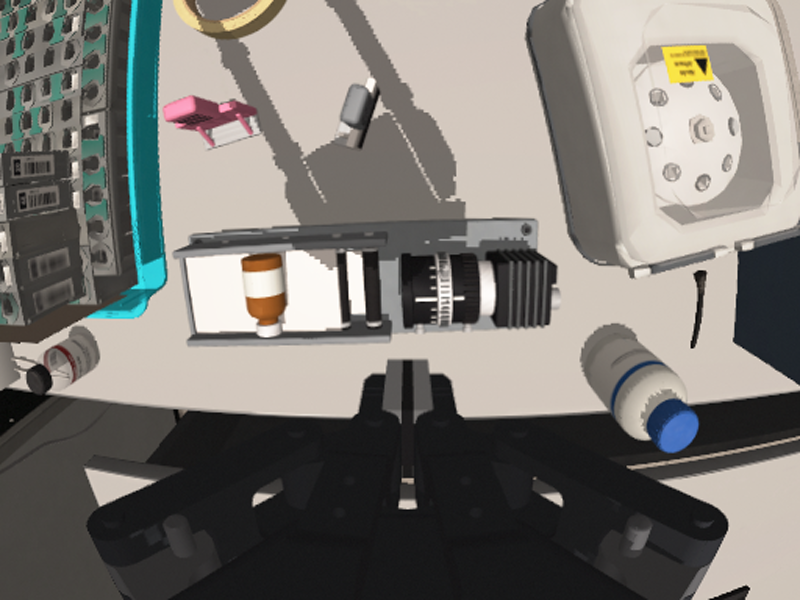

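The paddle's foot plate is left of its grip in w1 (grip at 498,100), so its face points roughly +y. The vial is at (385,290), the rollers at x=463 and 490, and the lens ring at (567,285), all in 800x600 pixels. I'll zoom in on the lens and paddle in both views.

Run:
```python
import cv2,numpy as np
a=cv2.imread('pics/w1.png');b=cv2.imread('pics/w2.png')
def c(i,x,y):
    return cv2.resize(i[y:y+75,x:x+100],(400,300),interpolation=cv2.INTER_CUBIC)
print((320,145),(240,145),(270,30),(185,30))
cv2.imwrite('pics/z1.png',np.vstack([np.hstack([c(a,320,145),c(b,240,145)]),np.hstack([c(a,270,30),c(b,185,30)])]))
```

```text
(320, 145) (240, 145) (270, 30) (185, 30)
```

View pics/z1.png

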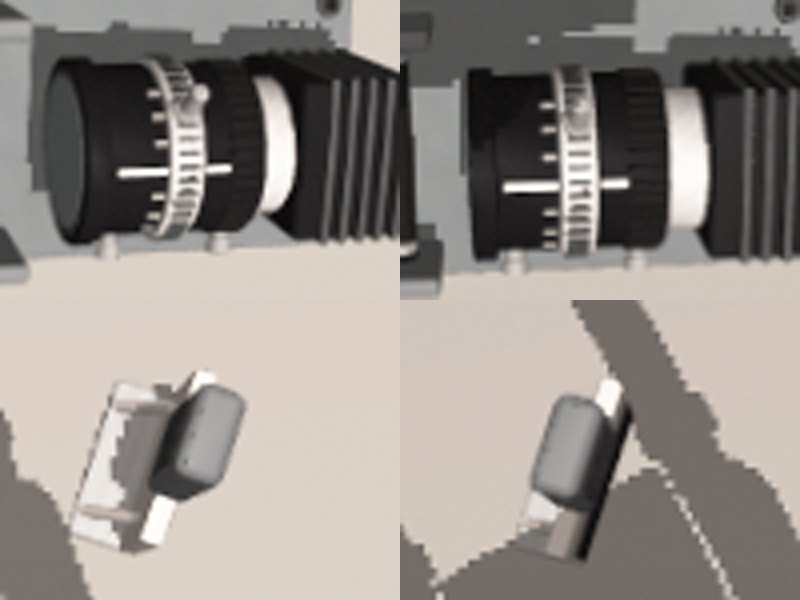

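Pin tip: w1 (370.8,168.3), w2 (283.8,173). Grip top centre: w1 (323.5,65), w2 (227,66.5). The foot's rear edge in w1 runs (299.5,50.5)–(288,88.3), and the face edge of the foot in w2 is the dark line down to (231,95).

```bash
cat > m.py <<'E'
from h import *
import pickle
I=[cv2.imread(f'pics/w{k}.png') for k in (1,2)];C=[pickle.load(open(f'pics/w{k}.pkl','rb')) for k in (1,2)];F=[1,1]
T=lambda a,b:print(*[np.round(v,4) for v in tri(C,[a,b],F)])
print("pin");T((370.8,168.3),(283.8,173))
print("griptop");T((323.5,65),(227,66.5))
print("foot z4",plane(C[0],[(299.5,50.5),(288,88.3),(303.8,93)],.004,1).round(4).tolist())
print("index line L,R");T((320+118/4,145+173/4),(240+103/4,145+187/4));T((320+230/4,145+168/4),(240+229/4,145+183/4))
for i,c in zip(I,C):
    hsv=cv2.cvtColor(i,cv2.COLOR_BGR2HSV)
    m=((hsv[...,0]>4)&(hsv[...,0]<18)&(hsv[...,1]>150)&(hsv[...,2]>60)).astype(np.uint8);m[:130]=0;m[230:]=0;m[:,:120]=0
    ys,xs=np.nonzero(m);print("vial",xs.min(),xs.max(),ys.min(),ys.max(), plane(c,[(xs.min(),(ys.min()+ys.max())/2),(xs.max(),(ys.min()+ys.max())/2)],.048,1).round(4).tolist())
    g=i.min(2); m=((g>232)).astype(np.uint8);n,l,s,ce=cv2.connectedComponentsWithStats(m)
    for k in range(1,n):
        if s[k,4]>150 and 130<ce[k][1]<230:
            q=cv2.findContours((l==k).astype(np.uint8),0,1)[0][0][:,0]
            P=plane(c,q,.033,1); print("white",s[k].tolist(),cv2.minAreaRect((P[:,:2]*1000).astype(np.float32)),P[:,:2].min(0).round(4),P[:,:2].max(0).round(4))
    row=i[180 if 0 else 165,:, :].min(1);
E
python3 m.py
```

```text
pin
[0.4584 0.3474 0.0863] [0.0008 0.0008]
griptop
[0.3598 0.2948 0.0939] [0.0006 0.0006]
foot z4 [[0.3301, 0.2844, 0.004], [0.3772, 0.2704, 0.004], [0.3825, 0.2895, 0.004]]
index line L,R
[0.4822 0.3306 0.0721] [0. 0.]
[0.4813 0.3632 0.0709] [0.0001 0.0001]
vial 233 259 159 204 [[0.4808, 0.207, 0.048], [0.4809, 0.2356, 0.048]]
white [257, 158, 37, 51, 1541] ((487.5058288574219, 253.51849365234375), (59.49496841430664, 42.279048919677734), 1.5223124027252197) [0.4574 0.233 ] [0.5171 0.2754]
white [299, 158, 8, 40, 289] ((480.3973388671875, 285.56402587890625), (46.3011474609375, 8.29919719696045), 1.85779869556427) [0.4573 0.2809] [0.5036 0.2904]
white [188, 161, 52, 50, 2050] ((489.0210876464844, 182.43121337890625), (60.2509880065918, 57.702205657958984), 1.7068003416061401) [0.4597 0.1531] [0.5195 0.2119]
vial 155 182 163 207 [[0.4814, 0.2042, 0.048], [0.4815, 0.2369, 0.048]]
white [181, 161, 37, 50, 1465] ((487.0356140136719, 251.9420928955078), (44.78709030151367, 60.113975524902344), 89.22198486328125) [0.4568 0.2291] [0.5168 0.2741]
white [222, 161, 12, 40, 332] ((480.3642578125, 287.0056457519531), (46.55426788330078, 10.764670372009277), 2.28243088722229) [0.4572 0.2815] [0.5037 0.2932]
white [119, 163, 45, 49, 1632] ((489.1861267089844, 179.24656677246094), (60.82295227050781, 52.530643463134766), 2.5579423904418945) [0.4584 0.1518] [0.5195 0.2065]
white [159, 175, 14, 15, 188] ((481.7443542480469, 212.25877380371094), (17.272554397583008, 16.250699996948242), 0.03395868465304375) [0.4731 0.2041] [0.4904 0.2204]
```

```bash
cat >> h.py <<'E'
YAW=np.deg2rad(1.7); SX=np.array([np.cos(YAW),np.sin(YAW),0]); SY=np.array([-np.sin(YAW),np.cos(YAW),0])
ORG=np.array([.4835,.286,0])+.008*SY   # station origin from seat
def st2w(p): return ORG+p[0]*SX+p[1]*SY+np.array([0,0,p[2]])
def w2st(X): d=np.atleast_2d(X)-ORG; return np.c_[d@SX,d@SY,d[:,2]]
def onring(ci,px,fish,y=.0555):
    d=rays(ci,px,fish);e=ci["eye"];t=(y-w2st(e)[0,1])/(d@SY);return w2st(e+d*t[:,None])
E
python3 - <<'E'
from h import *
import pickle
C=[pickle.load(open(f'pics/w{k}.pkl','rb')) for k in (1,2)]
print(onring(C[0],[(370.8,168.3)],1),"w2 view plane z:")
for th in (-.4,-.5,-.6,-.7,-.85):
    P=st2w((.04*np.sin(th),.0555,.044+.04*np.cos(th))); print(th,proj(C[0],P,1).round(1),proj(C[1],P,1).round(1))
print("top of ring r26 proj",proj(C[0],st2w((0,.0555,.07)),1),proj(C[1],st2w((0,.0555,.07)),1))
print("deck edges proj: ",[proj(C[0],st2w(p),1).round(1).tolist() for p in [(.0325,-.142,.033),(-.0325,-.142,.033),(0,-.02,.033),(0,.004,.033),(0,.09,.067)]])
E
```

```text
[[-0.02323326  0.0555      0.08262266]] w2 view plane z:
-0.4 [[369.8 175.3]] [[284.7 178.5]]
-0.5 [[369.4 171.5]] [[284.6 174.6]]
-0.6 [[368.9 167.8]] [[284.4 170.8]]
-0.7 [[368.2 164.3]] [[284.2 167.1]]
-0.85 [[367.1 159.5]] [[283.8 162.1]]
top of ring r26 proj [[365.52987743 187.16658017]] [[283.9568456 190.7305232]]
deck edges proj:  [[[190.8, 210.4]], [[185.5, 157.0]], [[292.5, 180.7]], [[313.0, 180.1]], [[393.1, 185.6]]]
```

Run:
```python
from h import *
s=manip.get_state();p=s["position"];r=rot(s["ee_rot"]);print(p,r.as_matrix().round(4).tolist())
for q in [(-.058,.0555,.12),(-.056,.0555,.068),(-.037,.0555,.069),(-.025,.0555,.072),(-.0135,.0555,.074)]:
    w=st2w(q);print(q,w.round(4),"tool shift from now",(r.inv().apply(w-p)).round(4))
```

```text
[0.46837492 0.32341965 0.22105346] [[-1.0, -0.0038, -0.0008], [-0.0038, 1.0, 0.0003], [0.0008, 0.0003, -1.0]]
(-0.058, 0.0555, 0.12) [0.4236 0.3478 0.12  ] tool shift from now [0.0446 0.0245 0.1011]
(-0.056, 0.0555, 0.068) [0.4256 0.3478 0.068 ] tool shift from now [0.0425 0.0245 0.1531]
(-0.037, 0.0555, 0.069) [0.4446 0.3484 0.069 ] tool shift from now [0.0235 0.025  0.1521]
(-0.025, 0.0555, 0.072) [0.4566 0.3487 0.072 ] tool shift from now [0.0115 0.0253 0.1491]
(-0.0135, 0.0555, 0.074) [0.4681 0.3491 0.074 ] tool shift from now [0.     0.0256 0.1471]
```

Request:
servo_tool(series="0.025 0.012 0.03 0 0 0 1; 0.044 0.0245 0.07 0 0 0 1; 0.044 0.0245 0.11 0 0 0 1; 0.044 0.0245 0.153 0 0 0 1; 0.044 0.0245 0.153 0 0 0 1")

```text
clock: 2.15
position: [0.4206, 0.3428, 0.0636]
ee_rot: [-0.005, -0.0, 1.0, -0.004]
contact_force: [-0.5, -0.2, 0.9]
width: -0.0004
gripper_force: 0.0
```

Request:
servo_tool(series="0 0 0 0 0 0 1; 0 0 0 0 0 0 1")

```text
clock: 2.35
position: [0.4272, 0.3466, 0.0706]
ee_rot: [0.002, -0.0, 1.0, 0.001]
contact_force: [0.4, -0.1, 1.0]
width: 0.0002
gripper_force: 0.0
```

```bash
python3 shot.py w3
python3 - <<'E'
from h import *
s=manip.get_state();print(s["position"],s["ee_rot"],s["contact_force"])
E
```

```text
2.35 [0.42718826 0.34659677 0.07059817] [ 1.80083529e-03 -3.04547018e-07  9.99997781e-01  1.09320686e-03] [0.35570416 0.34579349 0.21363334]
[0.4273748  0.34670158 0.07083834] [2.10881433e-03 4.30706493e-05 9.99996932e-01 1.29883010e-03] [-0.22205025  0.36466533 -0.4139762 ]
```

Request:
servo_tool(series="-0.004 0.0005 0 0 0 0 1; -0.009 0.0005 -0.001 0 0 0 1; -0.014 0.0005 -0.002 0 0 0 1; -0.018 0.001 -0.002 0 0 0 1; -0.022 0.001 -0.003 0 0 0 1")

```text
clock: 2.9
position: [0.4475, 0.3469, 0.0713]
ee_rot: [-0.001, 0.0, 1.0, 0.0]
contact_force: [-3.5, 0.3, 1.8]
width: 0.0002
gripper_force: 1.5
```

Request:
servo_tool(series="-0.003 0 -0.001 0 0 0 1; -0.006 0 -0.002 0 0 0 1; -0.009 0 -0.003 0 0 0 1; -0.012 0 -0.003 0 0 0 1; -0.013 0 -0.003 0 0 0 1")

```text
clock: 3.4
position: [0.4613, 0.3469, 0.0744]
ee_rot: [0.0, -0.0, 1.0, 0.0]
contact_force: [-0.8, -1.1, 0.2]
width: -0.0001
gripper_force: 0.7
```

```bash
python3 shot.py w4
python3 - <<'E'
from h import *
import pickle
c=pickle.load(open('pics/w4.pkl','rb'))
for th in (-.57,-.3,-.1,0): print(th,proj(c,st2w((.04*np.sin(th),.0555,.044+.04*np.cos(th))),1).round(1))
a=cv2.imread('pics/w4.png');b=cv2.imread('pics/w3.png')
cv2.imwrite('pics/z2.png',np.hstack([cv2.resize(i[150:300,180:340],(400,375),interpolation=2) for i in (b,a)]))
E
```

```text
3.4 [0.46132157 0.34687534 0.07437348] [ 4.81134806e-04 -8.67440894e-05  9.99999876e-01  9.36120135e-05] [0.39019968 0.34633401 0.21757809]
-0.57 [[265.3 245.3]]
-0.3 [[265.9 265.6]]
-0.1 [[266.2 279.7]]
0 [[266.4 286. ]]
```

View pics/z2.png

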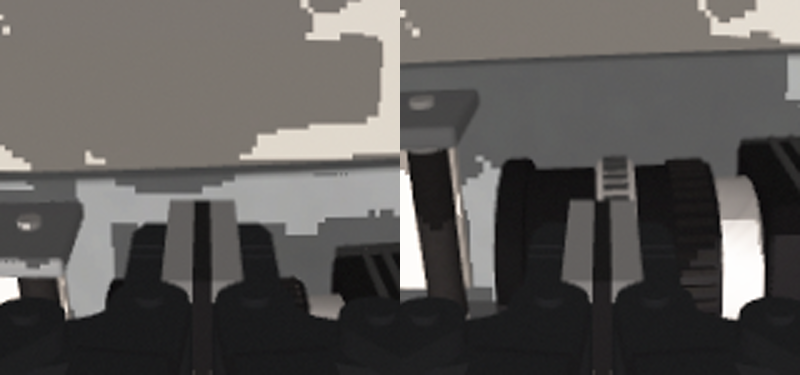

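Left (w3): fingers are beside the lens. Right (w4): the fingertips are just above the ring at (605,200), and the earlier 3.5 N shows that the pin was met. I'll push the last 7 mm, back off and look.

Request:
servo_tool(series="-0.002 0 0 0 0 0 1; -0.004 0 0 0 0 0 1; -0.006 0 0 0 0 0 1; -0.007 0 0 0 0 0 1; -0.007 0 0 0 0 0 1")

```text
clock: 3.95
position: [0.468, 0.3468, 0.0743]
ee_rot: [0.0, -0.0, 1.0, 0.0]
contact_force: [-0.5, 0.0, -0.2]
width: 0.0003
gripper_force: 0.2
```

Request:
servo_tool(series="0.003 0 0 0 0 0 1; 0.012 0 0 0 0 0 1; 0.02 0 -0.02 0 0 0 1; 0.015 -0.04 -0.06 0 0 0 1; 0 -0.05 -0.10 0 0 0 1")

```text
clock: 4.45
position: [0.4633, 0.2944, 0.1732]
ee_rot: [-0.004, -0.001, 1.0, -0.002]
contact_force: [1.6, 1.1, -0.4]
width: 0.0001
gripper_force: 0.0
```

Request:
servo_tool(series="0 0 0 0 0 0 0.4; 0 0 0 0 0 0 0.4")

```text
clock: 4.65
position: [0.4679, 0.2968, 0.1756]
ee_rot: [0.001, 0.0, 1.0, 0.001]
contact_force: [-0.3, 0.4, -0.9]
width: 0.028
gripper_force: 0.0
```

```bash
python3 shot.py w5
python3 - <<'E'
from h import *
import pickle
c=pickle.load(open('pics/w5.pkl','rb'))
for th in (-.2,-.1,0,.1,.2): print(th,proj(c,st2w((.04*np.sin(th),.0555,.044+.04*np.cos(th))),1).round(1))
q=proj(c,st2w((0,.0555,.084)),1)[0].astype(int);x,y=q[0]-50,q[1]-37;print(x,y)
a=cv2.imread('pics/w5.png');cv2.imwrite('pics/z3.png',cv2.resize(a[y:y+75,x:x+100],(800,600),interpolation=2))
E
```

```text
4.65 [0.46790489 0.29682151 0.175551  ] [1.27597176e-03 3.69506128e-04 9.99998849e-01 7.33709118e-04] [0.39655219 0.29616736 0.31863924]
-0.2 [[323. 201.]]
-0.1 [[323.  205.7]]
0 [[322.9 210.2]]
0.1 [[322.6 214.5]]
0.2 [[322.3 218.5]]
272 173
```

View pics/z3.png

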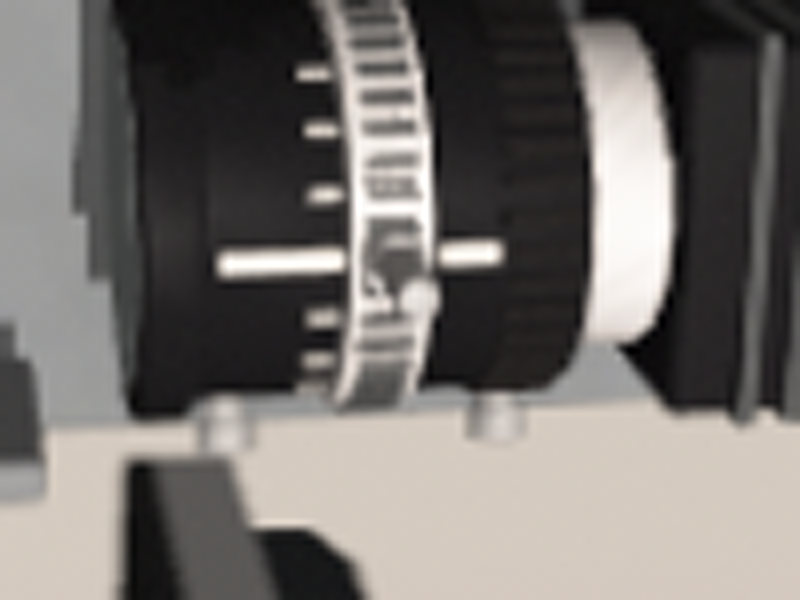

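Run:
```python
from h import *
import pickle
c=pickle.load(open('pics/w5.pkl','rb'))
f=lambda p:((proj(c,st2w(p),1)[0]-[272,173]+.5)*8).round(0).tolist()
print("index",f((0,.038,.0685)),f((0,.048,.0685)),f((0,.065,.0685)))
for th in (-.1,0,.1,.15): print(th,f((.026*np.sin(th),.0555,.044+.026*np.cos(th))),f((.04*np.sin(th),.0555,.044+.04*np.cos(th))))
s=manip.get_state();p=s["position"];r=rot(s["ee_rot"]);print(s["clock"],p,r.as_matrix().round(4).tolist())
```

```text
index [230.0, 260.0] [318.0, 257.0] [465.0, 252.0]
-0.1 [387.0, 237.0] [412.0, 265.0]
0 [386.0, 259.0] [411.0, 301.0]
0.1 [385.0, 280.0] [409.0, 336.0]
0.15 [385.0, 291.0] [408.0, 352.0]
4.7 [0.46671597 0.2966901  0.17410825] [[-1.0, 0.0001, -0.0005], [0.0001, 1.0, 0.0002], [0.0005, 0.0002, -1.0]]
```

The pin is at the index line, with the tip about 0.01 rad from vertical against the predicted pixels. Next is the paddle grasp.

Request:
servo_tool(series="0.02 0 0 0 0 5 0.4; 0.045 0 0 0 0 10 0.4; 0.075 0 0 0 0 15 0.4; 0.095 -0.0015 0 0 0 16.6 0.4; 0.107 -0.0015 0 0 0 16.6 0.4")

```text
clock: 5.2
position: [0.3572, 0.2947, 0.1726]
ee_rot: [-0.002, 0.144, 0.99, -0.001]
contact_force: [-0.4, -0.9, -0.2]
width: 0.0511
gripper_force: 0.0
```

Request:
servo_tool(series="0 0 0 0 0 0 0.4; 0 0 0.01 0 0 0 0.4; 0 0 0.03 0 0 0 0.4; 0 0 0.04 0 0 0 0.4; 0 0 0.04 0 0 0 0.4")

```text
clock: 5.7
position: [0.3602, 0.2946, 0.1323]
ee_rot: [-0.002, 0.144, 0.99, -0.001]
contact_force: [1.0, -0.8, -0.2]
width: 0.0508
gripper_force: 0.0
```

Run:
```python
from h import *
s=manip.get_state();p=s["position"];r=rot(s["ee_rot"]);print(s["clock"],p,r.as_matrix().round(4).tolist(),s["width"],r.inv().apply(np.array([.3595,.2951,.056])-p))
```

```text
5.7 [0.360166   0.29461155 0.13227754] [[-0.9582, 0.2859, -0.0035], [0.286, 0.9582, -0.0021], [0.0027, -0.003, -1.0]] 0.050823313014579534 [0.00057049 0.00050987 0.07627817]
```

Request:
servo_tool(series="0 0 0.02 0 0 0 0.4; 0 0 0.045 0 0 0 0.4; 0 0 0.065 0 0 0 0.4; 0 0 0.076 0 0 0 0.4; 0 0 0.076 0 0 0 0.4")

```text
clock: 6.2
position: [0.3603, 0.2949, 0.0573]
ee_rot: [-0.001, 0.144, 0.99, -0.001]
contact_force: [-0.3, -0.8, 1.0]
width: 0.0515
gripper_force: 0.0
```

Request:
servo_tool(series="0 0 0 0 0 0 0.6; 0 0 0 0 0 0 0.75; 0 0 0 0 0 0 0.85; 0 0 0 0 0 0 1; 0 0 0 0 0 0 1", squeeze=30)

```text
clock: 6.7
position: [0.3613, 0.2957, 0.0592]
ee_rot: [0.001, 0.144, 0.99, 0.001]
contact_force: [-0.4, 0.8, 5.2]
width: 0.0116
gripper_force: 30.5
```

Request:
servo_tool(series="0 0 0 0 0 0 1; 0 0 0 0 0 0 1")

```text
clock: 6.9
position: [0.3613, 0.2958, 0.0592]
ee_rot: [0.001, 0.144, 0.99, 0.001]
contact_force: [-0.2, 0.4, 6.1]
width: 0.0117
gripper_force: 30.6
```

```bash
python3 shot.py w6
python3 - <<'E'
from h import *
s=manip.get_state();print(s)
E
```

```text
6.9 [0.3612582  0.29575642 0.05917545] [7.82795472e-04 1.44224225e-01 9.89544495e-01 6.73223174e-04] [0.29300684 0.31536606 0.20236451]
{'clock': 6.95, 'qpos': array([ 5.36773611e-01,  2.85815252e-01,  1.98421066e+00,  2.87497249e-05,
        8.69470731e-01, -7.44600391e-01]), 'qd': array([ 1.12803904e-03, -1.69032211e-03,  5.87649082e-04,  4.14360353e-04,
        7.62333425e-04,  2.77897411e-05]), 'effort': array([-4.25925537e-02, -3.23408496e+01, -1.59534037e+01,  1.77279260e-02,
       -1.30417915e-01, -1.38498650e-03]), 'position': array([0.36128381, 0.2957496 , 0.05919692]), 'ee_rot': array([8.06994764e-04, 1.44215705e-01, 9.89545720e-01, 6.68722847e-04]), 'contact_force': array([ 0.160111  , -1.37588554,  6.01073599]), 'moment': array([-0.11582599,  0.03714331, -0.04791716]), 'gripper_force': 30.620303750038147, 'width': 0.011387435811815845}
```

Request:
servo_tool(series="0 0 -0.01 0 0 0 1; 0 0 -0.03 0 0 0 1; 0 0 -0.06 0 0 0 1; 0 0 -0.09 0 0 0 1; 0 0 -0.11 0 0 0 1")

```text
clock: 7.45
position: [0.3609, 0.2956, 0.1706]
ee_rot: [0.001, 0.144, 0.99, 0.001]
contact_force: [-0.1, 0.3, -1.3]
width: 0.0114
gripper_force: 29.7
```

Request:
servo_tool(series="-0.015 -0.0065 0 0 0 -4 1; -0.045 -0.02 0 0 0 -8 1; -0.075 -0.033 0 0 0 -12 1; -0.105 -0.046 0 0 0 -15 1; -0.13 -0.0565 0 0 0 -18.3 1")

```text
clock: 7.95
position: [0.4699, 0.2028, 0.1687]
ee_rot: [0.0, -0.016, 1.0, -0.0]
contact_force: [0.1, 1.2, -0.6]
width: 0.0114
gripper_force: 29.6
```

Request:
servo_tool(series="-0.01 -0.003 0 0 0 0 1; -0.015 -0.004 0 0 0 0 1; -0.015 -0.004 0 0 0 0 1; -0.015 -0.004 0 0 0 0 1; -0.015 -0.004 0 0 0 0 1")

```text
clock: 8.45
position: [0.4831, 0.2012, 0.1683]
ee_rot: [-0.0, -0.015, 1.0, 0.0]
contact_force: [-0.2, -1.1, 0.5]
width: 0.0117
gripper_force: 29.7
```

```bash
python3 shot.py w7
python3 - <<'E'
from h import *
s=manip.get_state();p=s["position"];r=rot(s["ee_rot"]);print(s["clock"],p,r.as_matrix().round(4).tolist(),s["width"],"tcp in station",w2st(p))
a=cv2.imread("pics/w7.png");cv2.imwrite("pics/w7b.png",cv2.resize(a[60:384,100:420],(640,648))[:600])
E
```

```text
8.45 [0.48310175 0.20115966 0.16832241] [-3.74520854e-04 -1.53966005e-02  9.99881390e-01  1.01693730e-04] [0.41224127 0.19844954 0.31163778]
8.5 [0.48322023 0.20111544 0.16834775] [[-0.9995, -0.0309, -0.0005], [-0.0309, 0.9995, 0.0001], [0.0005, 0.0002, -1.0]] 0.011518910170815336 tcp in station [[-0.00279786 -0.0928389   0.16834775]]
```

View pics/w7b.png

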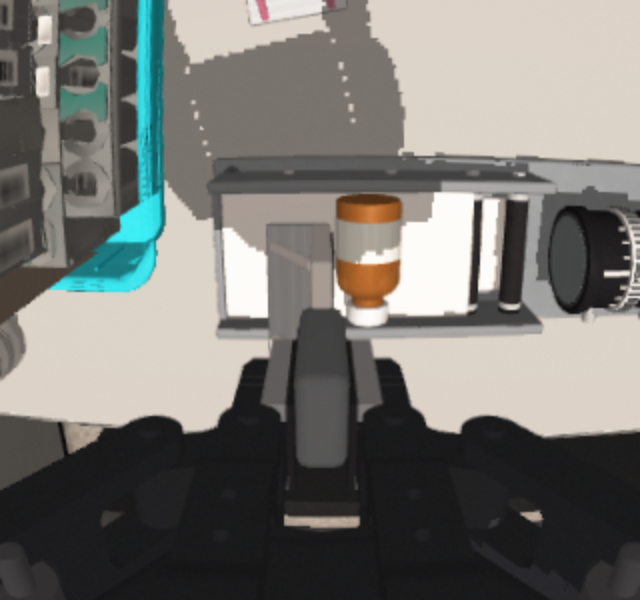

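The paddle hangs square to the track behind the vial (crop: blade at x≈320, vial at 340–400). I'll move back 13 mm and then lower it.

Request:
servo_tool(series="-0.002 -0.004 0 0 0 0 1; -0.004 -0.009 0 0 0 0 1; -0.004 -0.013 0 0 0 0 1; -0.004 -0.013 0 0 0 0 1; -0.004 -0.013 0.01 0 0 0 1")

```text
clock: 9.0
position: [0.4897, 0.1877, 0.1592]
ee_rot: [0.002, -0.015, 1.0, 0.0]
contact_force: [0.8, 0.1, -0.4]
width: 0.0117
gripper_force: 29.7
```

Request:
servo_tool(series="0 0 0.015 0 0 0 1; 0 0 0.03 0 0 0 1; 0 0 0.045 0 0 0 1; 0 0 0.055 0 0 0 1; 0 0 0.059 0 0 0 1")

```text
clock: 9.5
position: [0.4876, 0.1874, 0.0978]
ee_rot: [-0.001, -0.015, 1.0, -0.0]
contact_force: [-0.0, 0.9, -0.4]
width: 0.0114
gripper_force: 29.7
```

Request:
servo_tool(series="0 0 0 0 0 0 1; 0 0 0 0 0 0 1")

```text
clock: 9.7
position: [0.489, 0.1878, 0.0997]
ee_rot: [0.0, -0.015, 1.0, 0.0]
contact_force: [-0.0, -0.4, -0.1]
width: 0.0118
gripper_force: 29.7
```

```bash
python3 shot.py w8
python3 - <<'E'
from h import *
import pickle
s=manip.get_state();p=s["position"];r=rot(s["ee_rot"]);print(s["clock"],p,"tcp in station",w2st(p),s["contact_force"])
i=cv2.imread("pics/w8.png");c=pickle.load(open('pics/w8.pkl','rb'));hsv=cv2.cvtColor(i,cv2.COLOR_BGR2HSV)
m=(hsv[...,0]>4)&(hsv[...,0]<18)&(hsv[...,1]>150)&(hsv[...,2]>60);m[:100]=0;m[300:]=0;m[:,:120]=0
ys,xs=np.nonzero(m);ym=(ys.min()+ys.max())/2;print(xs.min(),xs.max(),w2st(plane(c,[(xs.min(),ym),(xs.max(),ym)],.048,1)))
E
```

```text
9.7 [0.48900777 0.18778416 0.0996946 ] [ 4.78143562e-04 -1.49350329e-02  9.99888338e-01  1.63499619e-04] [0.41792336 0.18508528 0.24289112]
9.75 [0.48912471 0.18779082 0.09989873] tcp in station [[ 0.00270874 -0.10633282  0.09989873]] [-0.29972963  0.53731141 -0.65752512]
290 333 [[-0.00447783 -0.08650806  0.048     ]
 [-0.00434573 -0.05588525  0.048     ]]
```

Request:
servo_tool(series="0 0.003 0 0 0 0 1; 0 0.007 0 0 0 0 1; 0 0.011 0 0 0 0 1; 0 0.015 0 0 0 0 1; 0 0.019 0 0 0 0 1")

```text
clock: 10.25
position: [0.488, 0.2071, 0.0994]
ee_rot: [0.0, -0.015, 1.0, 0.0]
contact_force: [1.1, -0.2, -0.1]
width: 0.0114
gripper_force: 29.7
```

Request:
servo_tool(series="0 0.004 0 0 0 0 1; 0 0.008 0 0 0 0 1; 0 0.012 0 0 0 0 1; 0 0.016 0 0 0 0 1; 0 0.02 0 0 0 0 1")

```text
clock: 10.75
position: [0.4874, 0.2269, 0.0993]
ee_rot: [-0.0, -0.015, 1.0, 0.0]
contact_force: [0.2, -0.4, -0.4]
width: 0.0117
gripper_force: 29.7
```

Request:
servo_tool(series="0 0.004 0 0 0 0 1; 0 0.008 0 0 0 0 1; 0 0.012 0 0 0 0 1; 0 0.016 0 0 0 0 1; 0 0.019 0 0 0 0 1")

```text
clock: 11.25
position: [0.4869, 0.246, 0.0993]
ee_rot: [0.0, -0.015, 1.0, 0.0]
contact_force: [0.5, -0.3, -0.2]
width: 0.0113
gripper_force: 29.7
```

```bash
cat > v.py <<'E'
import sys,os
os.system("python3 shot.py "+sys.argv[1])
from h import *
import pickle
s=manip.get_state();p=s["position"];print(s["clock"],"tcp in station",w2st(p),s["contact_force"])
i=cv2.imread(f"pics/{sys.argv[1]}.png");c=pickle.load(open(f'pics/{sys.argv[1]}.pkl','rb'));hsv=cv2.cvtColor(i,cv2.COLOR_BGR2HSV)
m=(hsv[...,0]>4)&(hsv[...,0]<18)&(hsv[...,1]>150)&(hsv[...,2]>60);m[:100]=0;m[300:]=0;m[:,:120]=0
ys,xs=np.nonzero(m)
if len(xs):
    ym=(ys.min()+ys.max())/2;print(xs.min(),xs.max(),ys.min(),ys.max())
    for z in (.048,.044): P=w2st(plane(c,[(xs.min(),ym),(xs.max(),ym)],z,1));print(z,P[:,1],P[:,1].mean())
E
python3 v.py w9
```

```text
11.25 [0.48686012 0.24598309 0.09933782] [ 7.45584789e-05 -1.49674843e-02  9.99887975e-01  7.99914769e-05] [0.41587102 0.24333325 0.24258402]
11.3 tcp in station [[ 0.00221192 -0.04771488  0.09931878]] [ 0.5295934   0.29754612 -1.40366659]
266 309 166 239
0.048 [-0.04487441 -0.01494804] -0.029911223531602384
0.044 [-0.04479697 -0.01425541] -0.02952618778716932
```

Request:
servo_tool(series="0 0.003 0 0 0 0 1; 0 0.006 0 0 0 0 1; 0 0.009 0 0 0 0 1; 0 0.010 0 0 0 0 1; 0 0.010 0 0 0 0 1")

```text
clock: 11.8
position: [0.4865, 0.2558, 0.0993]
ee_rot: [0.0, -0.015, 1.0, 0.0]
contact_force: [-0.0, 0.1, -1.0]
width: 0.0117
gripper_force: 29.7
```

```bash
python3 v.py w10
```

```text
11.8 [0.48651119 0.25575816 0.09930896] [ 2.37828041e-05 -1.50527894e-02  9.99886700e-01  2.97892530e-05] [0.41556863 0.25310114 0.24257767]
11.85 tcp in station [[ 0.00210872 -0.03843761  0.09928378]] [ 0.61883262 -0.51263107 -0.27204379]
269 312 166 239
0.048 [-0.03304053 -0.00305677] -0.018048650866976806
0.044 [-0.03292071 -0.00232056] -0.017620637486977935
```

Request:
servo_tool(series="0 0 0 0 0 0 1; 0 0 0 0 0 0 1; 0 0 0 0 0 0 1; 0 0 0 0 0 0 1; 0 0 0 0 0 0 1")

```text
clock: 12.35
position: [0.4866, 0.2556, 0.0993]
ee_rot: [0.0, -0.015, 1.0, 0.0]
contact_force: [-0.3, -0.9, -1.6]
width: 0.0115
gripper_force: 29.7
```

```bash
python3 v.py w11
```

```text
12.35 [0.48655858 0.2555599  0.09932086] [ 2.79339107e-05 -1.48759808e-02  9.99889345e-01  4.38481670e-05] [0.41558618 0.25292101 0.24259649]
12.4 tcp in station [[ 0.00212943 -0.03851494  0.09932355]] [-0.25028203  0.72989944 -1.33121246]
270 313 166 239
0.048 [-0.0325499  -0.00254219] -0.017546040536127978
0.044 [-0.03241629 -0.00179176] -0.01710402559803757
```

The vial sits on the first roller's crest, so I'll nudge it a few more mm.

Request:
servo_tool(series="0 0.0015 0 0 0 0 1; 0 0.003 0 0 0 0 1; 0 0.0045 0 0 0 0 1; 0 0.0045 0 0 0 0 1; 0 0.0045 0 0 0 0 1")

```text
clock: 12.9
position: [0.4864, 0.2602, 0.0993]
ee_rot: [0.0, -0.015, 1.0, 0.0]
contact_force: [0.1, -0.6, -0.8]
width: 0.0114
gripper_force: 29.7
```

```bash
python3 v.py w12
```

```text
12.9 [0.48635641 0.26019243 0.0993059 ] [ 8.36826207e-06 -1.50468645e-02  9.99886789e-01  1.78603637e-05] [0.41542027 0.25752849 0.24257296]
12.95 tcp in station [[ 0.00210162 -0.03394207  0.09927997]] [-0.36672736 -0.58511568 -0.63825047]
279 321 165 237
0.048 [-0.02173799  0.0077205 ] -0.007008744003256314
0.044 [-0.02147687  0.00858721] -0.00644483072599191
```

Request:
servo_tool(series="0 -0.003 0 0 0 0 1; 0 -0.007 0 0 0 0 1; 0 -0.012 0 0 0 0 1; 0 -0.015 0 0 0 0 1; 0 -0.015 -0.005 0 0 0 1")

```text
clock: 13.45
position: [0.4863, 0.2443, 0.1039]
ee_rot: [-0.001, -0.015, 1.0, -0.0]
contact_force: [-0.1, 0.0, -1.4]
width: 0.0115
gripper_force: 29.7
```

Request:
servo_tool(series="0 0 -0.01 0 0 0 1; 0 0 -0.025 0 0 0 1; 0 0 -0.045 0 0 0 1; 0 0 -0.06 0 0 0 1; 0 0 -0.07 0 0 0 1")

```text
clock: 13.95
position: [0.4877, 0.2456, 0.1765]
ee_rot: [0.001, -0.015, 1.0, 0.001]
contact_force: [0.3, 0.2, -0.4]
width: 0.0116
gripper_force: 29.7
```

```bash
python3 v.py w13
```

```text
13.95 [0.48765055 0.24557342 0.17652894] [ 1.48939101e-03 -1.50010755e-02  9.99886180e-01  6.14189004e-04] [0.41626015 0.24272813 0.31958237]
14.0 tcp in station [[ 0.00357213 -0.04836668  0.17761153]] [ 0.18317584 -0.06546851  0.74643494]
290 320 149 202
0.048 [-0.02125784  0.00753812] -0.0068598576745657934
0.044 [-0.02084544  0.00837465] -0.0062353957309565205
```

Request:
servo_tool(series="0.015 0.006 0 0 0 0 1; 0.045 0.02 0 0 0 0 1; 0.08 0.035 0 0 0 0 1; 0.11 0.048 0 0 0 0 1; 0.124 0.054 0 0 0 0 1")

```text
clock: 14.5
position: [0.3566, 0.2953, 0.1733]
ee_rot: [-0.002, -0.016, 1.0, -0.001]
contact_force: [0.9, 0.9, 0.2]
width: 0.0113
gripper_force: 29.7
```

Request:
servo_tool(series="0 0 0.01 0 0 0 1; 0 0 0.03 0 0 0 1; 0 0 0.055 0 0 0 1; 0 0 0.08 0 0 0 1; 0 0 0.1 0 0 0 1")

```text
clock: 15.0
position: [0.3615, 0.2946, 0.0722]
ee_rot: [-0.0, -0.015, 1.0, -0.001]
contact_force: [-0.7, -0.2, -2.0]
width: 0.0119
gripper_force: 29.7
```

Request:
servo_tool(series="0 0 0 0 0 0 1; 0 0 0 0 0 0 1; 0 0 0 0 0 0 1")

```text
clock: 15.3
position: [0.3624, 0.2957, 0.075]
ee_rot: [0.001, -0.015, 1.0, 0.0]
contact_force: [-0.3, 0.4, 0.6]
width: 0.0118
gripper_force: 29.6
```

Request:
servo_tool(series="0 0 0.004 0 0 0 1; 0 0 0.008 0 0 0 1; 0 0 0.012 0 0 0 1; 0 0 0.014 0 0 0 1; 0 0 0.0145 0 0 0 1")

```text
clock: 15.8
position: [0.3611, 0.2953, 0.0595]
ee_rot: [-0.0, -0.015, 1.0, -0.0]
contact_force: [0.8, 0.2, 0.3]
width: 0.0118
gripper_force: 29.6
```

Request:
servo_tool(series="0 0 0.0005 0 0 0 1; 0 0 0.001 0 0 0 1; 0 0 0.0015 0 0 0 1; 0 0 0.0015 0 0 0 1")

```text
clock: 16.2
position: [0.3613, 0.2955, 0.0592]
ee_rot: [0.0, -0.015, 1.0, 0.0]
contact_force: [-1.1, -0.8, 7.7]
width: 0.0117
gripper_force: 30.8
```

Request:
servo_tool(series="0 0 0 0 0 0 0.82; 0 0 0 0 0 0 0.75; 0 0 0 0 0 0 0.65; 0 0 0 0 0 0 0.5; 0 0 0 0 0 0 0.4")

```text
clock: 16.7
position: [0.3613, 0.2954, 0.0582]
ee_rot: [-0.0, -0.015, 1.0, -0.0]
contact_force: [0.1, -1.2, 0.6]
width: 0.0512
gripper_force: 0.0
```

Request:
servo_tool(series="0 0 0 0 0 0 0.4; 0 0 -0.01 0 0 0 0.4; 0 0 -0.03 0 0 0 0.4; 0 0 -0.06 0 0 0 0.4; 0 0 -0.09 0 0 0 0.4")

```text
clock: 17.2
position: [0.361, 0.2952, 0.1497]
ee_rot: [-0.0, -0.015, 1.0, -0.0]
contact_force: [0.6, 0.1, -0.2]
width: 0.0509
gripper_force: 0.0
```

Request:
servo_tool(series="0 0 -0.02 0 0 0 0.4; -0.02 -0.02 -0.04 0 0 0 0.4; -0.05 -0.03 -0.05 0 0 0 0.4; -0.07 -0.03 -0.05 0 0 0 0.4; -0.07 -0.03 -0.05 0 0 0 0.4")

```text
clock: 17.7
position: [0.4351, 0.2675, 0.1995]
ee_rot: [0.002, -0.014, 1.0, 0.001]
contact_force: [0.6, 0.1, -0.2]
width: 0.0511
gripper_force: 0.0
```

```bash
python3 v.py w14
python3 - <<'E'
import cv2,numpy as np
from h import *
a=cv2.imread("pics/w14.png"); sc=eyes.get_image("scene")[:,:,::-1]
cv2.imwrite("pics/fin.png",np.hstack([cv2.resize(a[20:270,150:450],(480,400)),cv2.resize(sc[140:260,170:266],(320,400))]))
E
```

```text
17.7 [0.43509052 0.2674656  0.19954932] [ 1.85900578e-03 -1.39759738e-02  9.99900424e-01  5.98627579e-04] [0.36363467 0.26479747 0.34254758]
17.75 tcp in station [[-0.05121696 -0.02517302  0.19884172]] [-0.6514379  -0.55488496  0.21564445]
265 291 194 240
0.048 [-0.02083246  0.00689086] -0.006970799954256544
0.044 [-0.02076721  0.0073326 ] -0.0067173068208704655
```

View pics/fin.png

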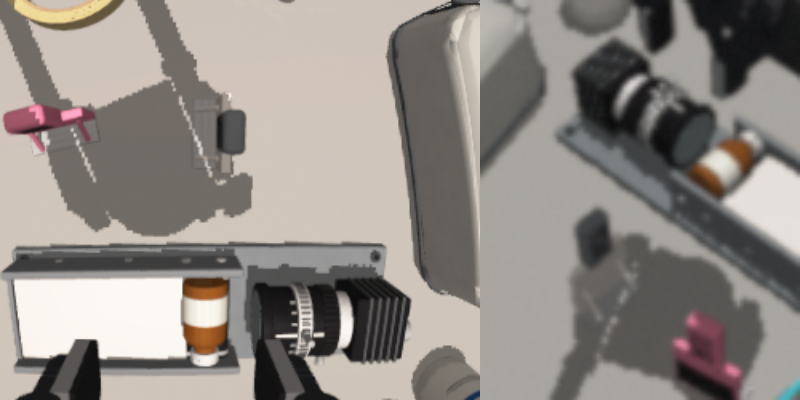

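The vial lies squarely over the rollers (crop 205,315), the paddle stands upright at (225,135), and nothing else has moved. I'm handing in.

```bash
python3 -c "
from rig import manip
print(manip.sign_off())"
```

```text
the job is handed in; nothing more can be done
None
```

The job is handed in after about 18 s of robot time: by my camera checks the pin was about 0.01 rad from the index line when last measured, just after turning it, the vial lies in the dip about 1.3 mm from the seat along the track, and the paddle stands upright on the bench. The sign-off gave no verdict.

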